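# Load a microplate carrier tray on the marked rails

## Task

Pick up the blue carrier tray with the white microplate by its orange grip post and slide it, nose first, onto the pair of rails that the green collar on the rack's front post marks. Slide it fully home until it bears on the black sprung buffer at the back, hold it pressed there with about 10 N for half a second, then let go and leave it lying flat on those rails. Never push the tray against the rack with more than 25 N, and leave everything else where it stands.

Things in the scene. Friction and masses are not known exactly. Their poses are not given: they have to be found in the camera images.
- tray_grip (a point): Centre of the tray's orange square grip post (22 x 22 x 42 mm high; point 28 mm over the tray's underside, 18 mm below the post's top). Tray axes: x to its nose (away from the post), y across, z up. Grip it across x or y; below it is only a 22 mm wide tongue, top 24 mm below this point. Tray 0.2 to 0.33 kg, centre of mass about 110 mm from the post towards the nose.
- tray_sheet (a point): Centre of the underside of the tray's blue sheet (100 mm in x, 150 mm in y, 4 mm thick: nose edge at x = +50 mm), same axes as tray_grip; the post's axis is at x = -145 mm. A white microplate is fixed on top (18 mm high in all). The tray starts flat on the bench.
- rack: Open rack, 230 mm wide, 150 deep, 244 tall, fixed. Origin: centre of its base, on the bench; x is the direction in which trays slide in, y across, z up. Four pairs of rails along x from -60 to +60 mm, ledge tops at heights 40, 95, 150, 205 mm; the lowest holds a grey-plated tray. Posts (12 mm round) at x = +-55, y = +-100 mm.
- rails2 (a point): Centre of the third pair of rails from below, at ledge-top height (150 mm over the rack's origin), rack axes. All pairs are alike: 155 mm between the side guides (2.5 mm play each side of the tray), guides 11 mm high, 52 mm free up to the next pair's underside. At the mouth (x = -74 to -60 mm) the guides flare out by about 6 mm and the ledges slope down by about 6 mm.
- marker_post (a point): Point on the axis of the rack's front post on its -y side (rack frame x = -55, y = -100 mm, height 120 mm): the post that carries one green collar.
- collar1: Green collar, 32 mm across, 12 mm high, origin at its centre, at height 95 mm: the ledge height of the second lowest rails. One of the three collars sits on the marker post (same x, y as marker_post) and marks the rails at its own height; the other two are parked on the rods of the spare stand.
- collar2: Green collar, 32 mm across, 12 mm high, origin at its centre, at height 150 mm: the ledge height of the third rails. One of the three collars sits on the marker post (same x, y as marker_post) and marks the rails at its own height; the other two are parked on the rods of the spare stand.
- collar3: Green collar, 32 mm across, 12 mm high, origin at its centre, at height 205 mm: the ledge height of the topmost rails. One of the three collars sits on the marker post (same x, y as marker_post) and marks the rails at its own height; the other two are parked on the rods of the spare stand.
- buffer (a joint): How far the black sprung buffer bar at the rack's back is pressed in along +x (m; 0 untouched, 7 N per mm, 12 mm at most). It serves the upper three rail pairs. It is set by hand, each time differently, and the setting must be felt: its untouched face is 34 to 54 mm beyond the rack's origin in x, so the sheet's centre is at x = -16 to +4 mm when the nose first touches.
- full_tray: Bystander: the grey-plated tray already in the bottom of the rack; origin under its centre. Not to be disturbed.
- reagent: Bystander: the amber reagent bottle; origin under its centre. Not to be disturbed.
- wash: Bystander: the wash bottle with the red cap; origin under its centre. Not to be disturbed.
- beaker: Bystander: the glass beaker; origin under its centre. Not to be disturbed.
- tip_box: Bystander: the blue pipette tip box; origin under its centre. Not to be disturbed.
- plates: Bystander: the stack of two bare microplates; origin under its centre. Not to be disturbed.
- tube_rack: Bystander: the orange tube rack; origin under its centre. Not to be disturbed.

How it is judged:
By the outcome, as a careful person would: the job done as asked, in the order asked, and still so for the second after the job is handed in, with the robot touching nothing.
It also fails if it takes over 64 s, if anything falls off the work surface, if the arm or the gripper's body presses on something with over 40 N, if the wrist force passes 120 N, or if a joint passes its speed limit or range.

## Robot

A 6-joint arm with a two-finger parallel gripper is mounted at the origin on the work surface. World frame = base frame: x ahead of the robot, y to its left, z up, the work surface at z = 0. Lengths are in m, angles in degrees, forces in N, time in s.
With the tool pointing down it reaches from about 0.425 to 0.925 m from the base axis. Payload 12.5 kg.
Tool frame: the origin (TCP) lies at the centre of the arm's flange, where the gripper is bolted on; the fingertips stand 173 mm ahead of it and the grasp point (between the pads) lies 155 mm ahead of it; z points along the fingers, y is the line along which they close (so a half turn about z gives the same grasp; the last joint's range is limited). The gripper opens to 85 mm and grips with 20 to 120 N. Pads are 22 mm wide; open, the fingers measure 114 mm over their backs; the gripper's body (76 mm by 85 mm) begins 54 mm behind the grasp point. The pads swing forward as they close: fully open they stand 13 mm farther back than shut.
Start: joints at [-71.081, 28.126, 89.318, -0, 62.55, -6.05], TCP at [0.264, -0.567, 0.405] pointing down, gripper open.
Joint ranges: [-177.58, 177.58], [-47.91, 125.51], [2.72, 160], [-65.01, 245.01], [3.68, 167.84], [-153.87, 153.87]. Speed limits (degrees/s): [127.2, 127.2, 159.86, 180, 180, 180].

## Interface

Orientations are given as [roll, pitch, yaw] about the fixed x, y, z axes, in that order (R = Rz(yaw) Ry(pitch) Rx(roll)).
In Python, from bench import sense, snapshot, job gives the robot as it stands.
- The arm moves only by the tool carry_out, never from a script. Its argument "commands" is a list of rows, each a list of 4 numbers: the shift along the tool's x, y, z in units of 0.4 m (1.0 is 0.4 m), then the turn about the tool's z in units of 0.1 rad (1.0 is 0.1 rad). A call has 1 to 10 rows; each row shifts and turns the commanded pose from where the row before left it, along the tool's axes as they then stand; what a row does not reach is not made up. A row lasts 1/10 s, in which the tool goes at most 50 mm and 8.59 degrees, less where a joint would pass 70% of its speed; a pose out of reach is approached as far as the arm can. A call with a number of a shift or a turn outside -1 to 1 is refused whole. A call with a gripper value outside its range is refused whole. "jaw" is the opening, from 0 (shut) to 1 (fully open), set as the call begins (left out, the last holds). The fingers move at their own pace and stop on an object; "force" is the grip in N (left out, the last holds). Time passes only in rows, so rows that do not move let the fingers close. It gives the time, the measured TCP pose, the force, the opening and the grip force at its end, in the units of the state.
- sense(): the state, without advancing time (a new reading comes with each control period).
- snapshot(name): name is "scene" or "side" or "wrist"; returns a dict with "img" (384x512x3 uint8, blue, green, red), "depth" (384x512 float32, m along the optical axis (not along the pixel's ray), 0 where there is no reading), "mtx" (3x3 intrinsics, pixels), "D" ([k1, k2, p1, p2, k3] as OpenCV has them; the pictures are not rectified), "position" and "rotation" of the camera in the world; the wrist camera has in their place "tool_from_camera" (4x4, takes a point from camera to tool coordinates, whose origin is the TCP and whose axes are the flange's). Camera axes: x right, y down, z forward; pixel columns grow to the right and rows downward; lengths in m; the calibration is good to about 2 mm. A picture is of the moment at which its call begins: read the wrist's pose just before it.
- job.hand_in(): hands the job in; it is judged then, once.
The state is a dict: "t": time; "joint_positions": joint angles; "dq": joint speeds; "effort": joint torques, N m; "eef_pos": TCP position; "tool_rot": TCP orientation; "ft_force": force on the tool from outside, world axes, zero at the start; "wrist_torque": the same for the moment, N m; "width": finger opening in m; "grasp_force": force on a finger pad.
Only numpy, scipy, OpenCV 4.12 (cv2) and the standard library are available. Lean on these libraries where they do the work, as an engineer would, in place of code of your own. Each camera call takes 0.05 s, during which the arm holds its last target. There are 200 camera calls.

## Working session

There is one attempt and no reset: what is moved stays moved. The work goes in short steps, Python scripts to look and compute and a tool call to move; the robot and the scene stay as the last step left them, time stands still between calls to the robot, and variables do not carry over. Pictures are saved under pics/ and viewed, at most 10 in all, crops included, and the job is handed in when it is done.

Besides the shell and the picture viewer there is one more tool, called as name(argument=value, ...), one argument or row to a line, values as JSON. carry_out: Moves the arm, as the interface text tells. Shifts and turns lie within -1 to 1; 1 stands for 0.4 m of shift or 0.1 rad of turn. Its arguments: {"type":"object","properties":{"commands":{"type":"array","items":{"type":"array","items":{"type":"number"}}},"jaw":{"type":"number"},"force":{"type":"number"}},"required":["commands"]}

```bash
mkdir -p pics
cat > h.py <<'E'
import numpy as np, cv2
from bench import sense, snapshot, job
from scipy.spatial.transform import Rotation as R
def rot(e): return R.from_euler('xyz',e,degrees=True).as_matrix()
def snap(n):
    s=sense(); d=snapshot(n)
    if n=='wrist':
        T=np.eye(4);T[:3,:3]=rot(s['tool_rot']);T[:3,3]=s['eef_pos'];T=T@np.array(d['tool_from_camera'])
        d['P'],d['Rm']=T[:3,3],T[:3,:3]
    else:
        d['P']=np.array(d['position']);r=np.array(d['rotation']);d['Rm']=r if r.shape==(3,3) else (rot(r) if r.size==3 else R.from_quat(r).as_matrix())
    return d
def rays(d,px):
    p=cv2.undistortPoints(np.float64(px).reshape(-1,1,2),np.array(d['mtx']),np.array(d['D'])).reshape(-1,2)
    return np.c_[p,np.ones(len(p))]@d['Rm'].T
def onplane(d,px,z):
    v=rays(d,px); return d['P']+v*((z-d['P'][2])/v[:,2])[:,None]
def bydepth(d,px):
    px=np.array(px).reshape(-1,2);z=d['depth'][px[:,1].astype(int),px[:,0].astype(int)]
    return d['P']+rays(d,px)*z[:,None]
def proj(d,X):
    r=d['Rm'].T;return cv2.projectPoints(np.float64(X).reshape(-1,1,3),cv2.Rodrigues(r)[0],-r@d['P'],np.array(d['mtx']),np.array(d['D']))[0].reshape(-1,2)
E
python3 - <<'E'
from h import *
import pickle
s=sense();print(s)
for n in ['scene','side','wrist']:
    d=snap(n);pickle.dump(d,open(n+'.pkl','wb'));cv2.imwrite(f'pics/{n}0.png',d['img']);print(n,d['P'],d['Rm'].round(3).tolist(),d['mtx'])
a=[cv2.imread(f'pics/{n}0.png') for n in ['scene','side']]
E
```

```text
{'t': 0.0, 'joint_positions': array([-7.10805493e+01,  2.81640079e+01,  8.93522808e+01, -1.84162927e-03,
        6.25487232e+01, -6.05196376e+00]), 'dq': array([-0.08644702,  0.02540872, -0.01540037,  0.00463924, -0.04437911,
       -0.03683914]), 'effort': array([ 2.39271096e-03, -6.18436360e+01, -2.61596847e+01, -6.82770883e-05,
        3.91926704e-03, -4.48791161e-05]), 'eef_pos': array([ 0.26384221, -0.56652902,  0.40411618]), 'tool_rot': array([-1.79935178e+02, -5.23002612e-03,  2.49722614e+01]), 'ft_force': array([ 0.11905261, -0.5157365 , -0.36869134]), 'wrist_torque': array([-0.02558118,  0.06756582,  0.00419204]), 'grasp_force': 0.0, 'width': 0.08524749173609794}
scene [ 1.77753473 -0.43306152  1.01575578] [[0.327, 0.544, -0.773], [0.945, -0.199, 0.26], [-0.012, -0.815, -0.579]] [[477.15151824   0.         263.57146894]
 [  0.         477.15151824 197.35471837]
 [  0.           0.           1.        ]]
side [ 0.47822147 -1.47883064  1.1772823 ] [[0.999, -0.01, 0.051], [-0.048, -0.584, 0.81], [0.021, -0.812, -0.584]] [[475.70304689   0.         253.49672023]
 [  0.         475.70304689 193.68014969]
 [  0.           0.           1.        ]]
wrist [ 0.32642991 -0.53887194  0.3728213 ] [[0.422, -0.873, -0.244], [-0.907, -0.407, -0.112], [-0.002, 0.268, -0.963]] [[310.26994882   0.         256.70308791]
 [  0.         310.26994882 188.76972778]
 [  0.           0.           1.        ]]
```

View pics/scene0.png

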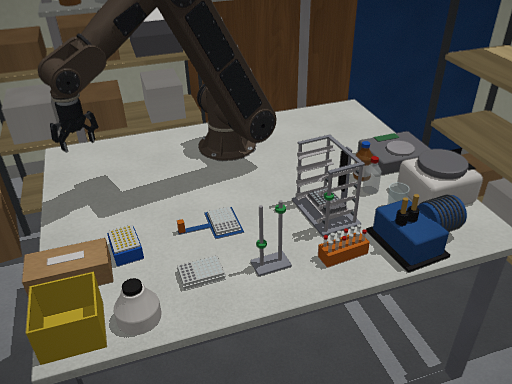

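View pics/side0.png

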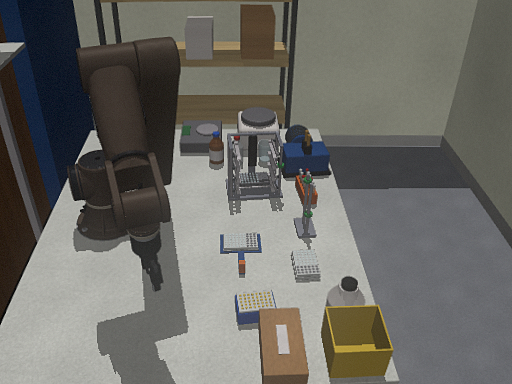

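The scene view shows the tray's orange post at (181,227), sheet at (225,222), rack around (328,190), and collars at (328,196) on the rack and (262,244), (280,209) on the stand. In the side view, the post is at (241,263) and the rack at (253,170), so the slide direction is roughly world +y.

Run:
```python
from h import *
import pickle
D={n:pickle.load(open(n+'.pkl','rb')) for n in ['scene','side']}
for n,d in D.items():
    hsv=cv2.cvtColor(d['img'],cv2.COLOR_BGR2HSV)
    for nm,lo,hi in [('green',(50,90,40),(85,255,255)),('orange',(3,150,120),(16,255,255)),('blue',(100,140,50),(125,255,255))]:
        m=cv2.inRange(hsv,lo,hi);k,l,st,c=cv2.connectedComponentsWithStats(m)
        for i in range(1,k):
            if st[i,4]>12 and c[i,1]>130:
                ys,xs=np.where(l==i);p=bydepth(d,np.c_[xs,ys]);print(n,nm,c[i].round(1),st[i].tolist(),np.median(p,0).round(3))
im=D['scene']['img'][120:250,280:380];im2=D['side']['img'][120:290,210:310]
cv2.imwrite('pics/crop.png',np.hstack([cv2.resize(im,(400,520),interpolation=2),cv2.resize(im2,(306,520),interpolation=2)]))
```

```text
scene green [385.8 136.9] [374, 134, 25, 7, 102] [0.267 0.618 0.061]
scene green [328.4 196.3] [324, 192, 10, 9, 57] [0.692 0.144 0.155]
scene green [279.9 209. ] [275, 205, 11, 9, 68] [ 0.772 -0.048  0.21 ]
scene green [261.1 244. ] [256, 240, 11, 9, 61] [ 0.775 -0.108  0.1  ]
scene orange [179.9 221.3] [177, 219, 7, 5, 25] [ 0.518 -0.302  0.047]
scene orange [360.1 236.4] [359, 233, 3, 7, 16] [0.791 0.216 0.049]
scene orange [353.3 239.1] [352, 237, 4, 5, 14] [0.798 0.186 0.051]
scene orange [346.8 241.3] [345, 239, 4, 5, 13] [0.801 0.164 0.051]
scene orange [347.9 247.5] [327, 238, 42, 18, 141] [0.824 0.156 0.05 ]
scene orange [333.1 246.1] [332, 244, 3, 5, 14] [0.805 0.116 0.05 ]
scene orange [324.9 248.3] [322, 246, 6, 5, 24] [0.805 0.088 0.05 ]
scene blue [440.7 140.9] [429, 127, 32, 23, 372] [-0.574  1.64  -0.589]
scene blue [365.5 144.1] [362, 141, 8, 7, 50] [0.426 0.424 0.147]
scene blue [461.7 206. ] [453, 195, 13, 26, 45] [0.836 0.544 0.12 ]
scene blue [451.1 209.2] [443, 199, 13, 23, 34] [0.84 0.5  0.12]
scene blue [454.5 208.1] [446, 198, 13, 24, 35] [0.836 0.515 0.12 ]

[... 458 characters left out ...]
[ 0.524 -0.202  0.004]
scene blue [127.1 254.8] [107, 233, 37, 33, 388] [ 0.613 -0.483  0.033]
side green [186.  130.1] [182, 126, 9, 9, 65] [0.268 0.615 0.061]
side green [280.3 165. ] [277, 162, 7, 6, 25] [0.688 0.139 0.153]
side green [307.2 180.2] [304, 177, 8, 7, 33] [ 0.762 -0.055  0.208]
side orange [300.3 184.7] [296, 175, 9, 21, 43] [0.776 0.148 0.049]
side orange [241.5 261.5] [239, 260, 6, 4, 24] [ 0.518 -0.302  0.044]
side blue [215.5 133.7] [213, 132, 6, 5, 24] [0.419 0.417 0.147]
side blue [298.1 136.6] [293, 135, 11, 5, 14] [0.795 0.434 0.122]
side blue [318.4 148.7] [311, 140, 18, 16, 190] [0.881 0.355 0.099]
side blue [293.  149.5] [284, 143, 20, 14, 222] [0.767 0.356 0.099]
```

View pics/crop.png

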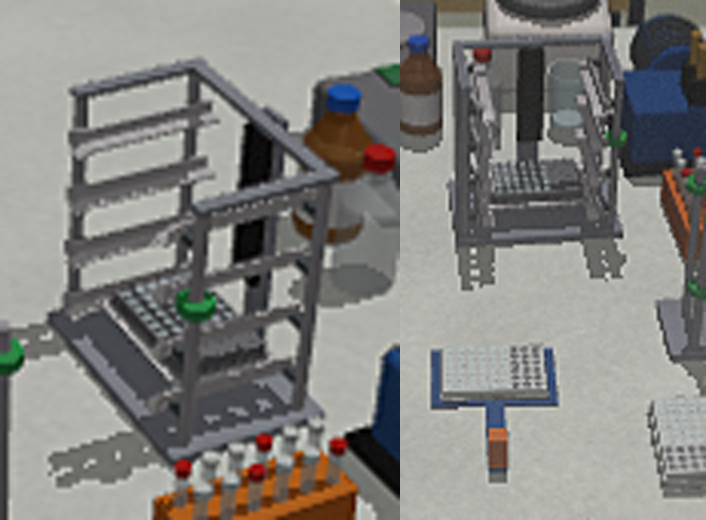

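carry_out(
  commands=[
    [0.03, -0.02, 0, 1.45],
    [0.03, -0.02, 0, 1.45],
    [0.03, -0.02, 0, 1.46],
    [0.06, -0.1, 0, 0],
    [0.06, -0.1, 0, 0],
    [0.06, -0.1, 0, 0],
    [0.06, -0.1, 0, 0],
    [0.06, -0.1, 0, 0],
    [0.06, -0.1, 0, 0],
    [0.06, -0.1, 0, 0],
  ],
  jaw=1,
  force=40,
)

```text
out of range: a turn must lie within [-1, 1]
```

carry_out(
  commands=[
    [0.05, -0.06, 0, 0],
    [0, 0, 0, 0],
    [0, 0, 0, 0],
  ],
)

```text
t: 0.45
eef_pos: [0.272, -0.5362, 0.4049]
tool_rot: [180.0, 0.0, 25.0]
ft_force: [0.6, -0.2, -0.0]
width: 0.0855
grasp_force: 0.0
```

```bash
cat > tray.py <<'E'
from h import *
def tray(d,z0=0.0,v=True):
    hsv=cv2.cvtColor(d['img'],cv2.COLOR_BGR2HSV)
    m=cv2.inRange(hsv,(3,140,70),(17,255,255));k,l,st,c=cv2.connectedComponentsWithStats(m)
    i=1+np.argmax(st[1:,4]);ys,xs=np.where(l==i);p=bydepth(d,np.c_[xs,ys])
    t=abs(p[:,2]-z0-.046)<.005
    cn=cv2.minAreaRect(np.float32(onplane(d,np.c_[xs,ys][t],z0+.046)[:,:2]*1000))
    if v: print('post',c[i],st[i].tolist(),np.median(p[:,2]),cn)
    return np.array(cn[0])/1000
E
python3 - <<'E'
from tray import *
s=sense();print(s['t'],s['eef_pos'],s['tool_rot'],s['ft_force'])
d=snap('wrist');cv2.imwrite('pics/w1.png',d['img']);import pickle;pickle.dump(d,open('w1.pkl','wb'))
post=tray(d)
hsv=cv2.cvtColor(d['img'],cv2.COLOR_BGR2HSV)
m=cv2.inRange(hsv,(100,130,40),(125,255,255))
ys,xs=np.where(m>0);p=bydepth(d,np.c_[xs,ys])
q=onplane(d,np.c_[xs,ys],.004)[:,:2]
k=(abs(p[:,2]-.004)<.006)&(np.hypot(*(q-post).T)<.25)
u=(np.median(q[k],0)-post);print(u)
kk=k&(np.hypot(*(q-post).T)>.085)
print(cv2.minAreaRect(np.float32(q[kk]*1000)))
E
```

```text
0.45 [ 0.27204477 -0.53622057  0.40485819] [1.79985917e+02 4.05879528e-03 2.50105136e+01] [ 0.6139529  -0.24861933 -0.01196034]Traceback (most recent call last):
  File "<stdin>", line 4, in <module>
  File "tray.py", line 5, in tray
    i=1+np.argmax(st[1:,4]);ys,xs=np.where(l==i);p=bydepth(d,np.c_[xs,ys])
        ~~~~~~~~~^^^^^^^^^^
    return _wrapfunc(a, 'argmax', axis=axis, out=out, **kwds)
    return bound(*args, **kwds)
ValueError: attempt to get argmax of an empty sequence
```

View pics/w1.png

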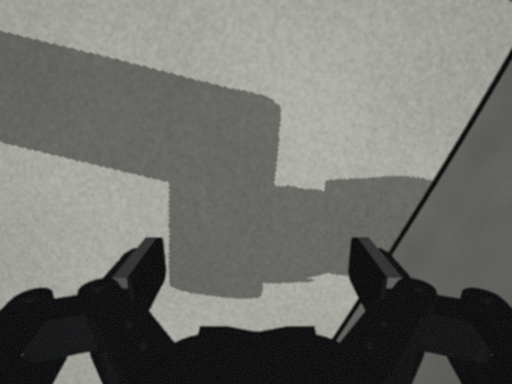

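The first call was refused, so the wrist view shows only bench and the shadow, with the fingers at rows 240-380. I'll resend the move within limits.

carry_out(
  commands=[
    [0, 0, 0, 0.87],
    [0, 0, 0, 0.87],
    [0, 0, 0, 0.87],
    [0, 0, 0, 0.87],
    [0, 0, 0, 0.88],
    [0.07, -0.1, 0, 0],
    [0.07, -0.1, 0, 0],
    [0.07, -0.1, 0, 0],
    [0.07, -0.1, 0, 0],
    [0.07, -0.1, 0, 0],
  ],
  jaw=1,
  force=40,
)

```text
t: 1.5
eef_pos: [0.4128, -0.3355, 0.4048]
tool_rot: [180.0, -0.0, -0.1]
ft_force: [0.7, 0.1, 0.1]
width: 0.0854
grasp_force: 0.0
```

carry_out(
  commands=[
    [0.07, -0.1, 0, 0],
    [0.07, -0.1, 0, 0],
    [0.03, -0.04, 0, 0],
    [0, 0, 0, 0],
    [0, 0, 0, 0],
  ],
)

```text
t: 2.0
eef_pos: [0.4801, -0.2408, 0.4046]
tool_rot: [180.0, 0.0, 0.0]
ft_force: [0.7, 0.0, -0.5]
width: 0.0852
grasp_force: 0.0
```

```bash
cat > m1.py <<'E'
from tray import *
s=sense();print(s['t'],s['eef_pos'],s['tool_rot'],s['ft_force'])
d=snap('wrist');cv2.imwrite('pics/w2.png',d['img']);import pickle;pickle.dump(d,open('w1.pkl','wb'))
post=tray(d)
hsv=cv2.cvtColor(d['img'],cv2.COLOR_BGR2HSV)
m=cv2.inRange(hsv,(100,130,40),(125,255,255))
ys,xs=np.where(m>0);p=bydepth(d,np.c_[xs,ys])
q=onplane(d,np.c_[xs,ys],.004)[:,:2]
k=(abs(p[:,2]-.004)<.006)&(np.hypot(*(q-post).T)<.25)
u=(np.median(q[k],0)-post);print(u)
kk=k&(np.hypot(*(q-post).T)>.085)
print(cv2.minAreaRect(np.float32(q[kk]*1000)))
E
python3 m1.py
```

```text
2.0 [ 0.48007715 -0.24083194  0.40455326] [1.79987562e+02 7.68580115e-03 2.89519408e-02] [ 0.66992749  0.01780481 -0.50465675]
post [310.73019272 132.92933619] [299, 123, 24, 21, 467] 0.04501750727796522 ((517.7821655273438, -299.58642578125), (19.736658096313477, 21.404651641845703), 0.22289501130580902)
[0.00237609 0.0961982 ]
((523.418212890625, -277.17626953125), (149.39678955078125, 345.23858642578125), 3.2199018001556396)
```

View pics/w2.png

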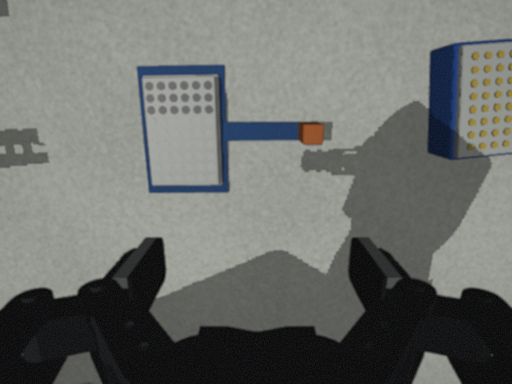

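The wrist view shows the sheet spanning (140..228, 66..190) and the orange post top at (311,133). The tip box leaked into the mask, so I'll restrict it.

Run:
```python
from tray import *
import pickle
d=pickle.load(open('w1.pkl','rb'))
hsv=cv2.cvtColor(d['img'],cv2.COLOR_BGR2HSV)
m=cv2.inRange(hsv,(100,110,30),(125,255,255));m[:,234:]=0;m[:,:125]=0
ys,xs=np.where(m>0);q=onplane(d,np.c_[xs,ys],.004)[:,:2]*1000
print(q.min(0),q.max(0),cv2.minAreaRect(np.float32(q)))
hu=cv2.convexHull(np.float32(np.c_[xs,ys])).reshape(-1,2)
c=cv2.approxPolyN(hu,4,ensure_convex=True).reshape(-1,2);print(c)
Q=onplane(d,c,.004)[:,:2]*1000;print(Q,Q.mean(0))
for i in range(4):
    e=Q[(i+1)%4]-Q[i];print(np.hypot(*e),np.degrees(np.arctan2(e[1],e[0])))
m=cv2.inRange(hsv,(100,110,30),(125,255,255));m[:,:235]=0;m[:,295:]=0;m[160:]=0
ys,xs=np.where(m>0);q=onplane(d,np.c_[xs,ys],.004)[:,:2]*1000;print('tongue',cv2.minAreaRect(np.float32(q)))
hh,ww=np.mgrid[100:170,280:340];
m=cv2.inRange(hsv,(3,140,150),(17,255,255));print('postV',hsv[120:150:3,298:326:3,2])
```

```text
[ 443.22575487 -213.98116095] [ 589.65675321 -106.91461553] ((516.40234375, -160.72732543945312), (146.923828125, 106.64784240722656), 0.42961350083351135)
[[149.26828 191.     ]
 [137.07317  66.     ]
 [223.       66.     ]
 [244.92981 191.     ]]
[[ 443.22541483 -107.87229926]
 [ 590.0294945  -106.60301768]
 [ 589.05283989 -203.89575701]
 [ 443.25480404 -227.12472914]] [ 516.39063831 -161.37395077]
146.80956672456512 0.4953722385192328
97.29764119043817 -90.57513344049515
147.63689377310564 -170.94755128936038
119.25243349841509 90.01412027664394
tongue ((516.6279296875, -250.9151153564453), (18.67721939086914, 69.84903717041016), 0.03370368853211403)
postV [[148 147 148 152 150 135 137 149 153 153]
 [ 65  68  69  74  74  76  71  84  89  98]
 [ 63  72 138 147 145 146 144 144 138  90]
 [ 69  72 136 148 145 146 145 144 134  94]
 [ 66  74 141 148 149 147 145 145 128  99]
 [ 68  77 142 146 148 147 147 146 124  98]
 [ 65  77 142 149 148 148 145 146 120  97]
 [143  88 144 147 150 147 146 144 128 151]
 [154 154 132 123 123 123 124 124 141 156]
 [153 154 159 155 154 155 155 152 159 152]]
```

carry_out(
  commands=[
    [0.015, -0.115, -0.03, 0],
    [0.015, -0.115, -0.03, 0],
    [0.015, -0.115, -0.03, 0],
    [0.015, -0.115, -0.03, 0],
    [0.015, -0.115, -0.03, 0],
    [0.015, -0.115, -0.03, 0],
    [0.015, -0.115, -0.03, 0],
    [0, 0, 0, 0],
    [0, 0, 0, 0],
  ],
)

```text
t: 2.95
eef_pos: [0.5221, 0.0812, 0.4887]
tool_rot: [180.0, -0.0, 0.0]
ft_force: [0.3, 0.4, -1.0]
width: 0.085
grasp_force: 0.0
```

Run:
```python
from tray import *
import pickle
s=sense();print(s['t'],s['eef_pos'],s['tool_rot'])
d=snap('wrist');cv2.imwrite('pics/w3.png',cv2.resize(d['img'],(800,600)));pickle.dump(d,open('w3.pkl','wb'))
z=d['depth'];yy,xx=np.mgrid[:384,:512];p=bydepth(d,np.c_[xx.ravel(),yy.ravel()]);ok=z.ravel()>.1
ok&=(p[:,0]>.4)&(p[:,0]<.75)&(p[:,1]>.08)&(p[:,1]<.35)
print(np.histogram(p[ok,2],np.arange(-.01,.28,.01)))
```

```text
2.95 [0.52206419 0.08116549 0.48865505] [ 1.79976321e+02 -9.38321288e-03  2.10150406e-02]
(array([9639, 4121, 3152,   73,  471, 2360, 6360,   19,    8,  192, 2406,
        168,  145,  156,  178, 3402, 1096,  335,  402,  459,  658, 7560,
       2437,  608, 1222, 6084,    0,    0,    0]), array([-0.01,  0.  ,  0.01,  0.02,  0.03,  0.04,  0.05,  0.06,  0.07,
        0.08,  0.09,  0.1 ,  0.11,  0.12,  0.13,  0.14,  0.15,  0.16,
        0.17,  0.18,  0.19,  0.2 ,  0.21,  0.22,  0.23,  0.24,  0.25,
        0.26,  0.27,  0.28]))
```

View pics/w3.png

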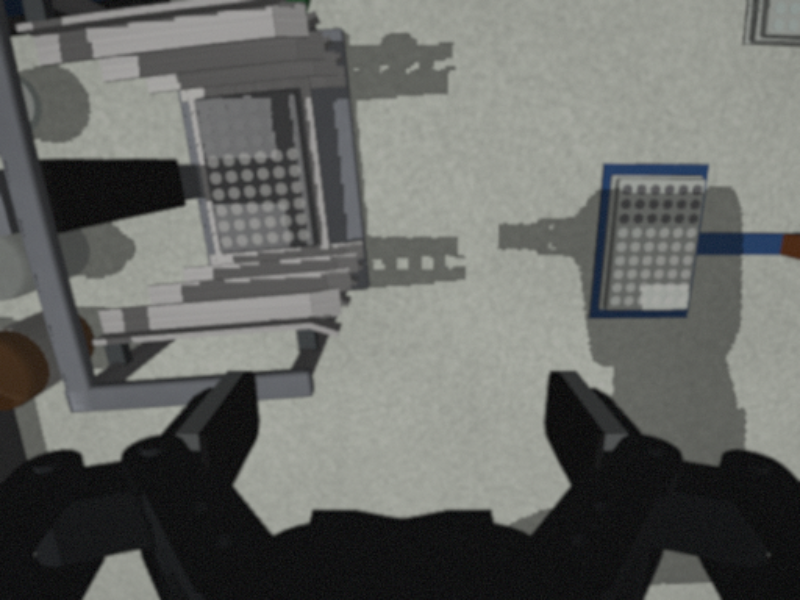

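The wrist view shows the rack at left: base front edge near column 350, top-frame bars, and ledges on both sides of the mouth. I'll extract the rack pose from depth, level by level.

Run:
```python
from tray import *
import pickle
d=pickle.load(open('w3.pkl','rb'))
z=d['depth'];yy,xx=np.mgrid[:384,:512];px=np.c_[xx.ravel(),yy.ravel()];p=bydepth(d,px);ok=z.ravel()>.1
ok&=(p[:,0]>.4)&(p[:,0]<.78)&(p[:,1]>.1)&(p[:,1]<.36)&(px[:,1]<265)
def line(a): # x as function of y (mm)
    c=np.polyfit(a[:,1],a[:,0],1);r=a[:,0]-np.polyval(c,a[:,1]);return c
for n,z0,lo,hi in [('top',.244,.235,.25),('rail205',.205,.2,.2075),('guide205',.216,.211,.22),('rail150',.15,.146,.153),('guide150',.161,.157,.165)]:
    k=ok&(p[:,2]>lo)&(p[:,2]<hi);q=onplane(d,px[k],z0)[:,:2]*1000
    print(n,k.sum(),np.median(p[k,2]))
    for yb in range(120,300,15):
        b=q[(q[:,1]>yb)&(q[:,1]<=yb+15)]
        if len(b)<5: continue
        h,e=np.histogram(b[:,0],np.arange(440,760,4))
        # runs
        on=np.where(h>max(1,.1*h.max()))[0];runs=np.split(on,np.where(np.diff(on)>1)[0]+1)
        out=[]
        for r in runs:
            bb=b[(b[:,0]>=e[r[0]])&(b[:,0]<=e[r[-1]+1])]
            out.append((round(float(bb[:,0].min()),1),round(float(bb[:,0].max()),1),len(bb)))
        print(yb,out)
```

```text
top 7227 0.24308207291799092
120 [(480.0, 495.8, 299)]
135 [(478.2, 494.9, 372)]
150 [(478.2, 493.2, 14)]
165 [(482.2, 491.5, 126)]
180 [(476.1, 490.6, 300)]
195 [(473.3, 490.4, 353)]
210 [(472.2, 487.8, 341)]
225 [(472.0, 588.0, 1251)]
240 [(470.9, 655.5, 3761)]
255 [(560.5, 603.7, 350)]
rail205 6909 0.2044483294980327
120 [(488.8, 500.0, 77), (505.4, 523.2, 317), (649.2, 663.7, 156)]
135 [(496.3, 499.9, 13), (506.3, 522.3, 299), (648.0, 663.9, 438)]
150 [(505.4, 519.7, 281), (646.9, 663.3, 444)]
165 [(504.4, 519.7, 297), (645.8, 661.7, 425)]
180 [(502.6, 518.8, 289), (644.1, 660.0, 419)]
195 [(501.6, 517.0, 286), (643.1, 659.1, 416)]
210 [(500.6, 515.2, 276), (641.4, 658.0, 404)]
225 [(476.7, 491.2, 85), (498.7, 514.3, 278), (641.0, 655.9, 393)]
240 [(480.5, 491.1, 59), (497.7, 513.4, 167), (560.2, 594.2, 240), (640.0, 655.6, 383), (661.0, 669.0, 71)]
255 [(639.0, 669.5, 223)]
guide205 2247 0.2151784496955313
120 [(485.1, 493.3, 53), (504.8, 510.0, 95)]
135 [(504.8, 509.1, 89), (660.8, 662.2, 29)]
150 [(503.0, 507.4, 88), (660.4, 662.5, 70)]
165 [(502.0, 507.3, 91), (658.2, 662.9, 
[... 312 characters left out ...]
6.0, 45)]
rail150 3878 0.14939420021382646
120 [(489.0, 490.1, 6), (510.5, 523.1, 166), (649.9, 671.9, 67), (676.9, 679.4, 6)]
135 [(508.4, 522.1, 190), (648.3, 661.2, 244)]
150 [(506.3, 521.1, 188), (646.8, 661.3, 261)]
165 [(505.2, 519.0, 187), (646.1, 659.7, 252)]
180 [(504.2, 518.0, 186), (644.7, 658.4, 246)]
195 [(504.1, 515.9, 171), (644.0, 657.7, 245)]
210 [(502.0, 515.9, 182), (641.9, 655.6, 243)]
225 [(500.9, 514.9, 182), (641.2, 655.0, 241)]
240 [(500.9, 512.8, 93), (560.1, 594.1, 140), (640.0, 653.9, 232)]
255 [(639.1, 651.7, 84)]
guide150 292 0.16064358740724338
120 [(665.8, 671.4, 35)]
225 [(470.6, 477.2, 18)]
240 [(558.4, 594.1, 182), (675.3, 679.5, 25)]
255 [(677.1, 680.4, 5)]
```

Run:
```python
from tray import *
import pickle
d=pickle.load(open('w3.pkl','rb'))
z=d['depth'];yy,xx=np.mgrid[:384,:512];px=np.c_[xx.ravel(),yy.ravel()];p=bydepth(d,px);ok=z.ravel()>.1
ok&=(p[:,0]>.45)&(p[:,0]<.72)&(p[:,1]>.1)&(p[:,1]<.36)&(px[:,1]<265)
L={}
for z0 in (.205,.15):
    k=ok&(abs(p[:,2]-z0)<.004);q=onplane(d,px[k],z0)[:,:2]*1000
    for sd,(a,b,f) in dict(L=(500,540,max),R=(620,664,min)).items():
        w=q[(q[:,0]>a)&(q[:,0]<b)];pts=[]
        for y in range(148,244,3):
            s=w[abs(w[:,1]-y)<2,0]
            if len(s)>4: pts.append((y,f(s)))
        pts=np.array(pts);c=np.polyfit(pts[:,0]-187,pts[:,1],1)
        for _ in range(3):
            r=pts[:,1]-np.polyval(c,pts[:,0]-187);g=abs(r)<1.5;c=np.polyfit(pts[g,0]-187,pts[g,1],1)
        L[z0,sd]=c;print(z0,sd,c.round(3),r.std().round(2),len(w),w[:,1].min(),w[:,1].max())
u=np.mean([c[0] for c in L.values()]);th=np.arctan(-u);print('tilt deg',np.degrees(th),[np.degrees(np.arctan(-c[0])).round(2) for c in L.values()])
ex=np.array([-np.sin(th),np.cos(th)]);ey=np.array([-np.cos(th),-np.sin(th)])
o=np.array([np.mean([c[1] for c in L.values()]),187.])
# longitudinal profile of z in rack axes, relative to o
for nm,f in [('rail+y',(62,76)),('rail-y',(-76,-62))]:
    for z0 in (.205,.15):
        q=onplane(d,px,z0)[:,:2]*1000-o;s=q@ex;t=q@ey
        k=ok&(t>f[0])&(t<f[1])&(abs(p[:,2]-z0)<.012)
        print(nm,z0,[(int(a),int(np.median(p[k&(abs(s-a)<2),2])*1e4)/10,int((k&(abs(s-a)<2)).sum())) for a in list(range(-96,-44,4))+list(range(60,92,4)) if (k&(abs(s-a)<2)).sum()>3])
# base plate
for z0 in (.0,.008,.012):
    pass
q=p[:,:2]*1000-o;s=q@ex;t=q@ey
k=(z.ravel()>.1)&(abs(t)<50)&(s<-40)&(s>-110)
print('base',[(int(a),round(float(np.median(p[k&(abs(s-a)<1.5),2]))*1e3,1)) for a in range(-105,-45,3)])
print('exey',ex,ey,o)
# back top bar
k=ok&(abs(p[:,2]-.244)<.006)&(abs(t)<60); print('backbar',np.percentile(s[k],[2,50,98]))
k=ok&(p[:,2]>.1)&(p[:,2]<.23)&(abs(t)<25)
print('buffer',np.percentile(s[k],[1,5,50]) if k.sum() else None,k.sum())
```

```text
0.205 L [-8.50000e-02  5.17982e+02] 0.26 2561 113.46268183497453 249.31213588902
0.205 R [-8.40e-02  6.45e+02] 0.27 3758 128.78754487654584 263.75011754713097
0.15 L [-8.50000e-02  5.17863e+02] 0.3 1580 113.8989769633912 248.49030505132396
0.15 R [-8.20000e-02  6.45249e+02] 0.29 2108 129.38887770739777 261.1751256383203
tilt deg 4.806109119240251 [np.float64(4.86), np.float64(4.82), np.float64(4.87), np.float64(4.68)]
rail+y 0.205 [(-68, 198.3, 30), (-64, 199.6, 76), (-60, 201.2, 74), (-56, 202.8, 72), (-52, 204.1, 68), (-48, 204.3, 70), (60, 204.5, 60), (64, 204.5, 62), (68, 204.5, 32)]
rail+y 0.15 [(-68, 143.2, 19), (-64, 144.3, 53), (-60, 146.2, 50), (-56, 147.6, 47), (-52, 149.1, 45), (-48, 149.3, 48), (60, 149.4, 45), (64, 149.4, 46), (68, 149.2, 15)]
rail-y 0.205 [(-68, 198.5, 45), (-64, 199.7, 107), (-60, 201.5, 104), (-56, 202.8, 100), (-52, 204.4, 97), (-48, 204.6, 101), (60, 204.3, 88), (64, 204.4, 83), (68, 204.3, 38)]
rail-y 0.15 [(-68, 143.6, 28), (-64, 144.6, 67), (-60, 146.2, 64), (-56, 147.7, 67), (-52, 149.1, 65), (-48, 149.4, 69), (60, 149.3, 59), (64, 149.5, 61), (68, 149.6, 27)]
base [(-105, -0.5), (-102, -0.6), (-99, -0.6), (-96, -0.5), (-93, -0.6), (-90, -0.5), (-87, -0.4), (-84, -0.4), (-81, -0.5), (-78, -0.6), (-75, -0.4), (-72, -0.5), (-69, -0.7), (-66, 7.7), (-63, 11.3), (-60, 11.5), (-57, 11.5), (-54, 11.3), (-51, 11.5), (-48, 11.5)]
exey [-0.08378409  0.99648393] [-0.99648393 -0.08378409] [581.52329395 187.        ]
backbar [55.42242538 59.94674383 78.03661697]
buffer [59.39459111 59.76149792 60.61213206] 3234
```

carry_out(
  commands=[
    [-0.001, 0.106, 0.063, 0],
    [-0.001, 0.106, 0.063, 0],
    [-0.001, 0.106, 0.063, 0],
    [-0.001, 0.106, 0.063, 0],
    [-0.001, 0.106, 0.063, 0],
    [-0.001, 0.106, 0.063, 0],
    [-0.001, 0.106, 0.063, 0],
    [-0.001, 0.106, 0.063, 0],
    [-0.002, 0.106, 0.063, 0],
    [0, 0, 0, -0.08],
  ],
)

```text
t: 4.0
eef_pos: [0.5155, -0.3061, 0.2582]
tool_rot: [-179.9, 0.2, 0.1]
ft_force: [-0.5, 0.5, 0.6]
width: 0.0854
grasp_force: 0.0
```

carry_out(
  commands=[
    [0, 0, 0, 0],
    [0, 0, 0, 0],
    [0, 0, 0, 0],
  ],
)

```text
t: 4.3
eef_pos: [0.5178, -0.2996, 0.2627]
tool_rot: [180.0, -0.0, 0.5]
ft_force: [-0.6, 0.3, -0.5]
width: 0.0856
grasp_force: 0.0
```

Run:
```python
from tray import *
s=sense();print(s['t'],s['eef_pos'],s['tool_rot'],s['ft_force'])
d=snap('wrist');cv2.imwrite('pics/w4.png',d['img']);import pickle;pickle.dump(d,open('w4.pkl','wb'))
hsv=cv2.cvtColor(d['img'],cv2.COLOR_BGR2HSV)
m=cv2.inRange(hsv,(3,140,70),(17,255,255));ys,xs=np.where(m>0);V=hsv[ys,xs,2];P=bydepth(d,np.c_[xs,ys])
k=abs(P[:,2]-.0455)<.003
q=onplane(d,np.c_[xs,ys][k],.046)[:,:2]*1000;print(k.sum(),len(k),cv2.minAreaRect(np.float32(q)),np.percentile(q,[1,99],axis=0))
```

```text
4.3 [ 0.51778261 -0.29956189  0.26273789] [ 1.79963202e+02 -4.63917306e-02  4.65914644e-01] [-0.59263829  0.29740822 -0.46377683]
938 945 ((518.4932250976562, -300.9958190917969), (20.2441463470459, 19.75693702697754), 0.43013620376586914) [[ 508.38417514 -310.62713839]
 [ 528.62078849 -291.21880074]]
```

View pics/w4.png

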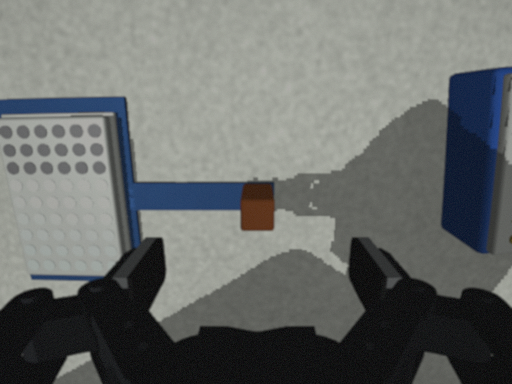

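The post top sits at (258,206), centred between the fingers, and its world position (0.5185,-0.301) agrees with the earlier fix. Descend and grip.

carry_out(
  commands=[
    [0.002, 0.0035, 0.06, 0],
    [0, 0, 0.06, 0],
    [0, 0, 0.06, 0],
    [0, 0, 0.017, 0],
    [0, 0, 0, 0],
    [0, 0, 0, 0],
    [0, 0, 0, 0],
  ],
)

```text
t: 5.05
eef_pos: [0.519, -0.3014, 0.1844]
tool_rot: [179.9, -0.1, 0.5]
ft_force: [0.5, -0.3, 0.1]
width: 0.0858
grasp_force: 0.0
```

carry_out(
  commands=[
    [0, 0, 0, 0],
    [0, 0, 0, 0],
    [0, 0, 0, 0],
    [0, 0, 0, 0],
    [0, 0, 0, 0],
    [0, 0, 0, 0],
    [0, 0, 0, 0],
    [0, 0, 0, 0],
    [0, 0, 0, 0],
    [0, 0, 0, 0],
  ],
  jaw=0,
  force=80,
)

```text
t: 6.05
eef_pos: [0.5188, -0.3015, 0.1834]
tool_rot: [180.0, -0.0, 0.4]
ft_force: [-0.1, 0.2, 4.5]
width: 0.0214
grasp_force: 78.8
```

carry_out(
  commands=[
    [0, 0, -0.03, 0],
    [0, 0, -0.07, 0],
    [0, 0, -0.1, 0],
    [0, 0, -0.1, 0],
    [0, 0, -0.1, 0],
    [0, 0, 0, 0],
    [0, 0, 0, 0],
    [0, 0, 0, 0],
  ],
)

```text
t: 6.85
eef_pos: [0.5184, -0.3012, 0.3419]
tool_rot: [-179.9, 0.1, 0.5]
ft_force: [-0.8, 0.5, -2.9]
width: 0.021
grasp_force: 78.7
```

carry_out(
  commands=[
    [0.02, -0.05, 0, -0.09],
    [0.03, -0.08, 0, -0.09],
    [0.03, -0.08, 0, -0.09],
    [0.03, -0.08, 0, -0.09],
    [0.03, -0.08, 0, -0.09],
    [0.03, -0.07, 0, -0.1],
    [0.02, -0.05, 0, -0.1],
    [0.01, -0.0275, 0, -0.1],
    [0, 0, 0, 0],
    [0, 0, 0, 0],
  ],
)

```text
t: 7.85
eef_pos: [0.5909, -0.0922, 0.3424]
tool_rot: [-180.0, 0.1, 4.7]
ft_force: [0.2, -0.4, -2.2]
width: 0.021
grasp_force: 78.9
```

carry_out(
  commands=[
    [0, 0, 0, 0],
    [0, 0, 0, 0],
    [0, 0, 0, 0],
  ],
)

```text
t: 8.15
eef_pos: [0.5909, -0.0924, 0.3431]
tool_rot: [180.0, -0.0, 4.7]
ft_force: [0.8, 1.0, -2.1]
width: 0.0208
grasp_force: 78.9
```

```bash
cat > m2.py <<'E'
from tray import *
import sys
s=sense();E=np.array(s['eef_pos'])*1000;print(s['t'],E.round(1),s['tool_rot'],s['ft_force'],s['wrist_torque'],s['width'],s['grasp_force'])
O=np.array([580.9,194.5]);ex=np.array([-.0838,.9965]);ey=np.array([-.9965,-.0838])
print('grip in rack x,y',(E[:2]-O)@ex,(E[:2]-O)@ey)
d=snap('wrist');cv2.imwrite(f'pics/{sys.argv[1]}.png',d['img']);import pickle;pickle.dump(d,open('w5.pkl','wb'))
hsv=cv2.cvtColor(d['img'],cv2.COLOR_BGR2HSV)
m=cv2.inRange(hsv,(100,110,30),(125,255,255))
k,l,st,c=cv2.connectedComponentsWithStats(m)
i=1+np.argmax(st[1:,4]);ys,xs=np.where(l==i);px=np.c_[xs,ys];p=bydepth(d,px);g=(d['depth'][ys,xs]>.05)&(abs(p[:,2]-np.median(p[:,2]))<.03)
px,p=px[g],p[g]*1000
q=p[:,:2]-E[:2]
a,b,cc=np.linalg.lstsq(np.c_[(p[:,:2]-O)@ex,(p[:,:2]-O)@ey,np.ones(len(p))],p[:,2],rcond=None)[0]
print('blob',st[i],'slope deg along x,y',np.degrees([a,b]),'z at sheet', np.median(p[:,2]))
x=(p[:,:2]-O)@ex;y=(p[:,:2]-O)@ey
hu=cv2.convexHull(np.int32(px)).reshape(-1,2)
# side edges: max/min y vs x over the sheet
gx=(E[:2]-O)@ex
lo=[];hi=[]
for s0 in np.arange(gx+98,gx+194,3):
    w=abs(x-s0)<2
    if w.sum()>5: lo.append((s0,y[w].min()));hi.append((s0,y[w].max()))
for nm,A in (('lo',lo),('hi',hi)):
    A=np.array(A); 
    if len(A)>4: print(nm,len(A),A[::4].round(1).tolist())
t=(x>gx+30)&(x<gx+85)
mid=[(s0,(y[abs(x-s0)<2].min()+y[abs(x-s0)<2].max())/2) for s0 in np.arange(gx+30,gx+85,4) if (abs(x-s0)<2).sum()>5]
print('tongue mid',np.array(mid).round(1).tolist(),'nose x',np.percentile(x,99.5))
E
python3 m2.py w5
```

```text
8.15 [590.9 -92.4 343.1] [ 1.79992705e+02 -1.40185302e-03  4.68477848e+00] [ 0.80520577  0.99733921 -2.06299988] [-0.30051245 -0.07398856 -0.00484504] 0.020844962716164626 78.8553786277771
grip in rack x,y -286.69842140551174 14.056221517471869
blob [   0   95  281  210 9227] slope deg along x,y [-0.4778859  -0.12468245] z at sheet 163.05108465832157
lo 10 [[-188.7, -59.2], [-176.7, -59.5], [-164.7, -59.3]]
hi 10 [[-188.7, 53.9], [-176.7, -49.1], [-164.7, -49.4]]
tongue mid [[-256.7, 15.2], [-252.7, 14.9], [-248.7, 14.8], [-244.7, 14.9], [-240.7, 14.9], [-236.7, 14.9], [-232.7, 14.8], [-228.7, 14.8], [-224.7, 14.9], [-220.7, 14.9], [-216.7, 14.9], [-212.7, 14.8], [-208.7, 15.1], [-204.7, 15.1]] nose x -164.6175785353815
```

View pics/w5.png

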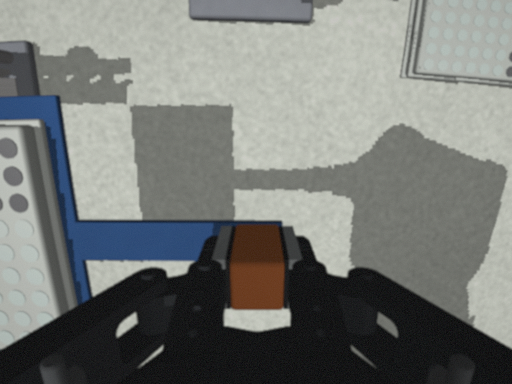

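The tray is held straight, with the sheet edge and tongue parallel to the rack axis, 15 mm off to the rack's +y. Tool x is opposite rack y, so I shift +15 mm in tool x, lower, and enter the mouth.

carry_out(
  commands=[
    [0.0125, 0, 0.006, 0],
    [0.0125, 0, 0.006, 0],
    [0.0125, 0, 0.006, -0.02],
    [0, 0, 0, 0],
    [0, 0, 0, 0],
    [0, 0, 0, 0],
  ],
)

```text
t: 8.8
eef_pos: [0.606, -0.0904, 0.3359]
tool_rot: [180.0, 0.0, 4.9]
ft_force: [0.2, -0.4, -2.0]
width: 0.021
grasp_force: 78.8
```

```bash
python3 m2.py w6
```

```text
8.8 [606.  -90.4 335.9] [1.79998443e+02 7.90063002e-03 4.86239604e+00] [ 0.17733737 -0.44316942 -2.01134208] [-0.27288792 -0.05053971  0.05899785] 0.02103225549607348 78.82579922676086
grip in rack x,y -285.9598910892598 -1.107223464706216
blob [   0   95  281  210 9231] slope deg along x,y [-0.52394369 -0.12251373] z at sheet 155.77736430754436
lo 10 [[-188.0, -74.0], [-176.0, -74.3], [-164.0, -74.1]]
hi 10 [[-188.0, 38.1], [-176.0, -64.0], [-164.0, -64.1]]
tongue mid [[-256.0, -0.1], [-252.0, 0.0], [-248.0, 0.0], [-244.0, -0.2], [-240.0, -0.2], [-236.0, -0.0], [-232.0, -0.1], [-228.0, -0.1], [-224.0, -0.3], [-220.0, 0.2], [-216.0, -0.0], [-212.0, -0.3], [-208.0, -0.0], [-204.0, 0.3]] nose x -163.63296803894778
```

carry_out(
  commands=[
    [0, -0.02, 0, 0],
    [0, -0.02, 0, 0],
    [0, -0.02, 0, 0],
    [0, -0.02, 0, 0],
    [0, -0.02, 0, 0],
    [0, 0, 0, 0],
    [0, 0, 0, 0],
  ],
)

```text
t: 9.55
eef_pos: [0.6027, -0.0503, 0.3359]
tool_rot: [180.0, -0.0, 4.9]
ft_force: [0.6, -1.0, -2.6]
width: 0.0206
grasp_force: 78.9
```

carry_out(
  commands=[
    [0, -0.02, 0, 0],
    [0, -0.02, 0, 0],
    [0, -0.02, 0, 0],
    [0, 0, 0, 0],
    [0, 0, 0, 0],
  ],
)

```text
t: 10.05
eef_pos: [0.6006, -0.0263, 0.3359]
tool_rot: [180.0, -0.0, 4.9]
ft_force: [0.7, -1.3, -2.4]
width: 0.021
grasp_force: 78.9
```

carry_out(
  commands=[
    [0, -0.02, 0, 0],
    [0, -0.02, 0, 0],
    [0, -0.02, 0, 0],
    [0, -0.02, 0, 0],
    [0, -0.02, 0, 0],
    [0, 0, 0, 0],
    [0, 0, 0, 0],
  ],
)

```text
t: 10.75
eef_pos: [0.5972, 0.0134, 0.3359]
tool_rot: [180.0, -0.0, 4.9]
ft_force: [-0.4, -0.5, -1.9]
width: 0.0209
grasp_force: 78.9
```

Run:
```python
from h import *
s=sense();print(s['eef_pos'],s['ft_force'],s['wrist_torque'])
a=snap('scene')['img'][100:250,230:390];b=snap('side')['img'][120:290,200:330]
cv2.imwrite('pics/c7.png',np.hstack([cv2.resize(a,(440,412),interpolation=2),cv2.resize(b,(315,412),interpolation=2)]))
```

```text
[0.59722362 0.01344639 0.33591303] [-0.38608863 -0.4907931  -1.92969337] [-0.2948777  -0.00992454 -0.00279145]
```

View pics/c7.png

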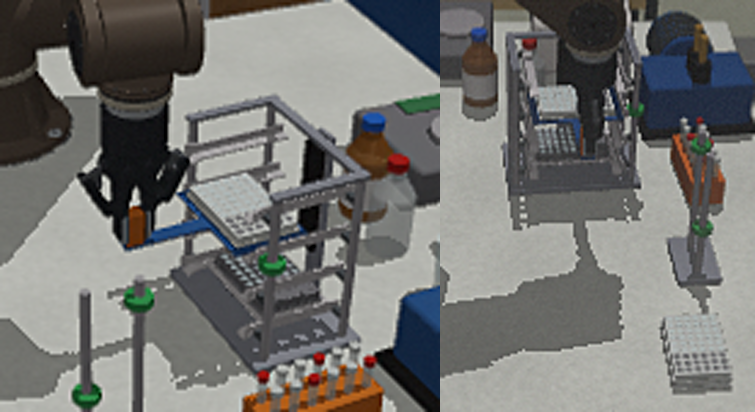

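The crops show the tray inside the third rail pair at the green collar's height, entering cleanly with negligible force. Continue towards the buffer.

carry_out(
  commands=[
    [0, -0.01, 0, 0],
    [0, -0.01, 0, 0],
    [0, -0.01, 0, 0],
    [0, -0.01, 0, 0],
    [0, 0, 0, 0],
  ],
)

```text
t: 11.35
eef_pos: [0.5958, 0.0297, 0.3359]
tool_rot: [180.0, -0.0, 4.9]
ft_force: [0.2, -0.7, -2.2]
width: 0.0212
grasp_force: 78.9
```

carry_out(
  commands=[
    [0, 0, 0.0012, 0],
    [0, 0, 0.0012, 0],
    [0, 0, 0, 0],
    [0, 0, 0, 0],
  ],
)

```text
t: 11.75
eef_pos: [0.5959, 0.029, 0.3349]
tool_rot: [180.0, 0.0, 4.8]
ft_force: [-0.2, -0.7, -1.8]
width: 0.0209
grasp_force: 78.9
```

carry_out(
  commands=[
    [0, -0.005, 0, 0],
    [0, -0.005, 0, 0],
    [0, 0, 0, 0],
  ],
)

```text
t: 12.05
eef_pos: [0.5955, 0.0334, 0.3349]
tool_rot: [180.0, 0.0, 4.9]
ft_force: [0.1, -1.2, -1.5]
width: 0.021
grasp_force: 78.9
```

carry_out(
  commands=[
    [0, -0.005, 0, 0],
    [0, 0, 0, 0],
  ],
)

```text
t: 12.25
eef_pos: [0.5953, 0.0353, 0.3349]
tool_rot: [180.0, 0.0, 4.9]
ft_force: [-0.3, 0.5, -2.4]
width: 0.0214
grasp_force: 78.9
```

carry_out(
  commands=[
    [0, -0.005, 0, 0],
    [0, 0, 0, 0],
  ],
)

```text
t: 12.45
eef_pos: [0.5952, 0.0373, 0.3349]
tool_rot: [180.0, 0.0, 4.9]
ft_force: [0.9, 0.5, -1.8]
width: 0.021
grasp_force: 78.9
```

carry_out(
  commands=[
    [0, -0.004, 0, 0],
    [0, 0, 0, 0],
  ],
)

```text
t: 12.65
eef_pos: [0.595, 0.0389, 0.3349]
tool_rot: [180.0, -0.0, 4.9]
ft_force: [-0.5, 0.2, -2.9]
width: 0.0209
grasp_force: 78.9
```

carry_out(
  commands=[
    [0, -0.005, 0, 0],
    [0, 0, 0, 0],
  ],
)

```text
t: 12.85
eef_pos: [0.5949, 0.0409, 0.3349]
tool_rot: [180.0, 0.0, 4.9]
ft_force: [0.5, 0.4, -2.1]
width: 0.0213
grasp_force: 78.9
```

carry_out(
  commands=[
    [0, -0.003, 0, 0],
    [0, 0, 0, 0],
  ],
)

```text
t: 13.05
eef_pos: [0.5948, 0.042, 0.3349]
tool_rot: [180.0, -0.0, 4.9]
ft_force: [-0.5, -0.4, -2.1]
width: 0.0211
grasp_force: 78.9
```

carry_out(
  commands=[
    [0, -0.003, 0, 0],
    [0, 0, 0, 0],
  ],
)

```text
t: 13.25
eef_pos: [0.5946, 0.0432, 0.3349]
tool_rot: [180.0, 0.0, 4.9]
ft_force: [0.1, -0.4, -3.0]
width: 0.0213
grasp_force: 78.9
```

carry_out(
  commands=[
    [0, -0.003, 0, 0],
    [0, 0, 0, 0],
  ],
)

```text
t: 13.45
eef_pos: [0.5946, 0.0444, 0.3349]
tool_rot: [180.0, -0.0, 4.9]
ft_force: [-0.1, -0.2, -2.0]
width: 0.0214
grasp_force: 78.9
```

carry_out(
  commands=[
    [0, -0.003, 0, 0],
    [0, 0, 0, 0],
  ],
)

```text
t: 13.65
eef_pos: [0.5945, 0.0456, 0.3349]
tool_rot: [180.0, -0.0, 4.9]
ft_force: [-0.4, -0.2, -2.4]
width: 0.0211
grasp_force: 78.9
```

carry_out(
  commands=[
    [0, -0.003, 0, 0],
    [0, 0, 0, 0],
  ],
)

```text
t: 13.85
eef_pos: [0.5944, 0.0468, 0.3349]
tool_rot: [180.0, 0.0, 4.9]
ft_force: [0.2, 0.3, -3.0]
width: 0.0214
grasp_force: 78.9
```

carry_out(
  commands=[
    [0, -0.003, 0, 0],
    [0, 0, 0, 0],
  ],
)

```text
t: 14.05
eef_pos: [0.5943, 0.048, 0.3349]
tool_rot: [180.0, -0.0, 4.9]
ft_force: [0.0, -0.6, -1.8]
width: 0.0211
grasp_force: 78.9
```

carry_out(
  commands=[
    [0, -0.003, 0, 0],
    [0, 0, 0, 0],
  ],
)

```text
t: 14.25
eef_pos: [0.5942, 0.0492, 0.3349]
tool_rot: [180.0, -0.0, 4.9]
ft_force: [0.5, 0.0, -2.3]
width: 0.0212
grasp_force: 78.9
```

carry_out(
  commands=[
    [0, -0.003, 0, 0],
    [0, 0, 0, 0],
  ],
)

```text
t: 14.45
eef_pos: [0.594, 0.0504, 0.3349]
tool_rot: [180.0, -0.0, 4.9]
ft_force: [-0.5, -1.8, -2.5]
width: 0.0211
grasp_force: 78.9
```

carry_out(
  commands=[
    [0, 0, 0.0012, 0],
    [0, 0, 0, 0],
    [0, 0, 0, 0],
  ],
)

```text
t: 14.75
eef_pos: [0.5941, 0.0503, 0.3344]
tool_rot: [180.0, 0.0, 4.9]
ft_force: [0.3, -0.2, -2.3]
width: 0.0211
grasp_force: 78.9
```

carry_out(
  commands=[
    [0, -0.002, 0, 0],
    [0, 0, 0, 0],
    [0, 0, 0, 0],
  ],
)

```text
t: 15.05
eef_pos: [0.594, 0.0511, 0.3344]
tool_rot: [180.0, 0.0, 4.9]
ft_force: [-0.0, -0.5, -2.9]
width: 0.021
grasp_force: 78.9
```

carry_out(
  commands=[
    [0, 0, 0.0013, 0],
    [0, 0, 0, 0],
    [0, 0, 0, 0],
  ],
)

```text
t: 15.35
eef_pos: [0.594, 0.0511, 0.3339]
tool_rot: [180.0, 0.0, 4.9]
ft_force: [0.3, -0.1, -1.0]
width: 0.0211
grasp_force: 78.9
```

carry_out(
  commands=[
    [0, -0.002, 0, 0],
    [0, 0, 0, 0],
    [0, 0, 0, 0],
  ],
)

```text
t: 15.65
eef_pos: [0.5939, 0.0519, 0.3339]
tool_rot: [180.0, -0.0, 4.9]
ft_force: [0.3, -0.4, -1.5]
width: 0.021
grasp_force: 78.9
```

carry_out(
  commands=[
    [0, -0.002, 0, 0],
    [0, 0, 0, 0],
    [0, 0, 0, 0],
  ],
)

```text
t: 15.95
eef_pos: [0.5939, 0.0527, 0.3339]
tool_rot: [180.0, -0.0, 4.9]
ft_force: [0.3, 0.5, -2.3]
width: 0.0211
grasp_force: 78.9
```

carry_out(
  commands=[
    [0, -0.002, 0, 0],
    [0, 0, 0, 0],
    [0, 0, 0, 0],
  ],
)

```text
t: 16.25
eef_pos: [0.5938, 0.0535, 0.3339]
tool_rot: [180.0, -0.0, 4.9]
ft_force: [0.4, 0.9, -3.1]
width: 0.0211
grasp_force: 78.9
```

carry_out(
  commands=[
    [0, -0.002, 0, 0],
    [0, 0, 0, 0],
    [0, 0, 0, 0],
  ],
)

```text
t: 16.55
eef_pos: [0.5937, 0.0542, 0.3339]
tool_rot: [180.0, -0.0, 4.9]
ft_force: [1.3, -0.7, -2.9]
width: 0.021
grasp_force: 78.9
```

carry_out(
  commands=[
    [0, -0.002, 0, 0],
    [0, 0, 0, 0],
    [0, 0, 0, 0],
  ],
)

```text
t: 16.85
eef_pos: [0.5937, 0.0549, 0.334]
tool_rot: [180.0, -0.0, 4.9]
ft_force: [0.6, -5.2, -1.3]
width: 0.0213
grasp_force: 79.0
```

carry_out(
  commands=[
    [0, -0.0018, 0, 0],
    [0, 0, 0, 0],
    [0, 0, 0, 0],
  ],
)

```text
t: 17.15
eef_pos: [0.5937, 0.0553, 0.334]
tool_rot: [179.9, -0.0, 4.9]
ft_force: [1.1, -7.1, -1.6]
width: 0.0213
grasp_force: 79.1
```

carry_out(
  commands=[
    [0, -0.0013, 0, 0],
    [0, 0, 0, 0],
    [0, 0, 0, 0],
  ],
)

```text
t: 17.45
eef_pos: [0.5937, 0.0557, 0.3341]
tool_rot: [179.9, -0.0, 4.9]
ft_force: [-0.1, -9.7, 0.2]
width: 0.0214
grasp_force: 79.2
```

carry_out(
  commands=[
    [0, 0, 0, 0],
    [0, 0, 0, 0],
  ],
)

```text
t: 17.65
eef_pos: [0.5937, 0.0557, 0.3341]
tool_rot: [179.9, -0.0, 4.9]
ft_force: [1.5, -8.2, -0.8]
width: 0.021
grasp_force: 79.2
```

carry_out(
  commands=[
    [0, -0.0006, 0, 0],
    [0, 0, 0, 0],
    [0, 0, 0, 0],
    [0, 0, 0, 0],
    [0, 0, 0, 0],
  ],
)

```text
t: 18.15
eef_pos: [0.5937, 0.0558, 0.3341]
tool_rot: [179.9, -0.0, 4.9]
ft_force: [-0.2, -10.4, -0.4]
width: 0.0209
grasp_force: 79.2
```

carry_out(
  commands=[
    [0, 0, 0, 0],
    [0, 0, 0, 0],
    [0, 0, 0, 0],
    [0, 0, 0, 0],
  ],
)

```text
t: 18.55
eef_pos: [0.5937, 0.0558, 0.3341]
tool_rot: [179.9, -0.0, 4.9]
ft_force: [0.9, -10.3, -1.2]
width: 0.0211
grasp_force: 79.2
```

carry_out(
  commands=[
    [0, 0, 0.001, 0],
    [0, 0, 0.001, 0],
    [0, 0, 0, 0],
  ],
)

```text
t: 18.85
eef_pos: [0.5937, 0.0558, 0.3335]
tool_rot: [179.9, -0.0, 4.9]
ft_force: [0.2, -10.5, 1.0]
width: 0.0211
grasp_force: 79.4
```

```bash
python3 - <<'E'
from h import *
import pickle
s=sense();print(s['t'],s['eef_pos'],s['ft_force'],s['wrist_torque'])
d=snap('wrist');pickle.dump(d,open('w7.pkl','wb'))
exec(open('m2.py').read().split("hsv=")[0].split("d=snap")[0].split("import sys")[1])
E
python3 m2.py w8 2>&1 | sed -n 3p
```

```text
18.85 [0.59370093 0.05580542 0.33349623] [  0.17018043 -10.49116445   0.99548166] [-1.36098359  0.02890057  0.09826269]
18.9 [593.7  55.8 333.5] [ 1.79927426e+02 -4.41830788e-02  4.85218684e+00] [  0.39105349 -10.14565794   2.20658541] [-1.45090061  0.00844573  0.06203431] 0.020753883813493492 79.42859530448914
grip in rack x,y -139.29111528881455 -1.145188366378969
blob [  45  124  236  181 7960] slope deg along x,y [-0.42473051  0.01971268] z at sheet 153.57684417925196
```

carry_out(
  commands=[
    [0, 0, 0, 0],
    [0, 0, 0, 0],
    [0, 0, 0, 0],
    [0, 0, 0, 0],
    [0, 0, 0, 0],
    [0, 0, 0, 0],
  ],
  jaw=0.6,
)

```text
t: 19.55
eef_pos: [0.5935, 0.0566, 0.3331]
tool_rot: [-180.0, -0.0, 4.9]
ft_force: [0.1, -0.0, -1.3]
width: 0.0509
grasp_force: 0.0
```

```bash
python3 m2.py w9
python3 - <<'E'
from h import *
d=snap('wrist');hsv=cv2.cvtColor(d['img'],cv2.COLOR_BGR2HSV)
m=cv2.inRange(hsv,(3,140,50),(17,255,255));ys,xs=np.where(m>0);P=bydepth(d,np.c_[xs,ys]);k=P[:,2]>.19
print('post',P[k].min(0),P[k].max(0),np.median(P[k],0))
E
```

```text
19.55 [593.5  56.6 333.1] [-1.79999700e+02 -1.68942037e-04  4.86303027e+00] [ 0.10652538 -0.02991755 -1.28973645] [ 0.04889994  0.04741461 -0.02703821] 0.05085759537205814 0.0
grip in rack x,y -138.44194968941486 -1.037528165384595
blob [  50   97  236  187 7575] slope deg along x,y [-0.25053352  0.10254365] z at sheet 153.40596193359272
tongue mid [[-108.4, -10.5], [-104.4, -8.6], [-100.4, -6.6], [-96.4, -5.5], [-92.4, -2.7], [-88.4, -0.3], [-84.4, 0.1], [-80.4, 0.0], [-76.4, -0.1], [-72.4, -0.2], [-68.4, -0.0], [-64.4, -0.0], [-60.4, -0.0], [-56.4, 0.3]] nose x -39.487291511711675
post [0.58160618 0.04227108 0.19004085] [0.6622171  0.06424009 0.30173077] [0.59544851 0.05336925 0.19518463]
```

carry_out(
  commands=[
    [0, 0.006, -0.01, 0],
    [0, 0, -0.03, 0],
    [0, 0, -0.06, 0],
    [0, 0, -0.1, 0],
    [0, 0, -0.1, 0],
    [0, 0, -0.05, 0],
    [0, 0, 0, 0],
    [0, 0, 0, 0],
  ],
)

```text
t: 20.45
eef_pos: [0.5934, 0.0541, 0.4735]
tool_rot: [180.0, -0.0, 4.9]
ft_force: [-1.1, 0.3, -0.3]
width: 0.0512
grasp_force: 0.0
```

```bash
python3 m2.py w10
python3 - <<'E'
from h import *
a=snap('scene')['img'][100:250,230:390];b=snap('side')['img'][120:290,200:330]
cv2.imwrite('pics/c11.png',np.hstack([cv2.resize(a,(440,412),interpolation=2),cv2.resize(b,(315,412),interpolation=2)]))
E
```

```text
20.45 [593.4  54.1 473.5] [ 1.79991661e+02 -3.83145350e-02  4.85318872e+00] [-1.1140145   0.34231675 -0.33501734] [-0.0059423   0.03737513 -0.06196989] 0.05118316619771598 0.0
grip in rack x,y -140.93963974877482 -0.6708830929419136
blob [  71  113  174  136 3162] slope deg along x,y [0.12494363 0.06861341] z at sheet 153.43887392282963
lo 32 [[-42.9, -61.1], [-30.9, 69.3], [-18.9, 70.3], [-6.9, 70.4], [5.1, 70.7], [17.1, 70.9], [29.1, 69.6], [41.1, 69.4]]
hi 32 [[-42.9, 74.4], [-30.9, 74.4], [-18.9, 74.1], [-6.9, 73.4], [5.1, 74.8], [17.1, 73.6], [29.1, 73.7], [41.1, 74.3]]
tongue mid [[-110.9, 0.0], [-106.9, 0.1], [-102.9, 0.2], [-98.9, 0.1], [-94.9, 0.2], [-90.9, 0.1], [-86.9, 0.2], [-82.9, 0.2], [-78.9, 0.1], [-74.9, 0.1], [-70.9, 0.6], [-66.9, 0.1], [-62.9, 0.1], [-58.9, -0.5]] nose x 47.60390010973136
```

View pics/c11.png

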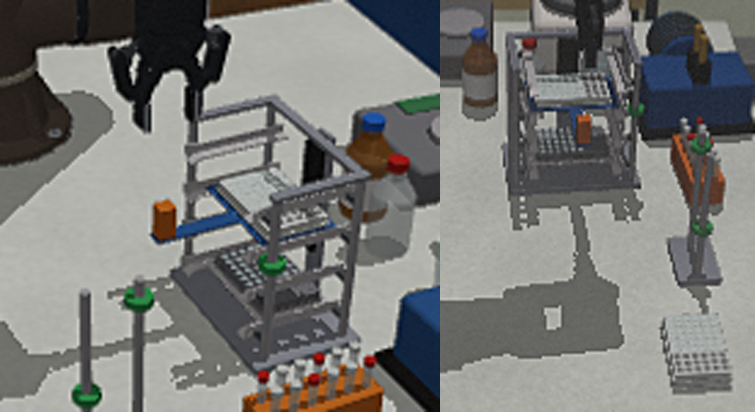

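Run:
```python
from h import *
O=np.array([580.9,194.5]);ex=np.array([-.0838,.9965]);ey=np.array([-.9965,-.0838])
d=snap('wrist');hsv=cv2.cvtColor(d['img'],cv2.COLOR_BGR2HSV)
m=cv2.inRange(hsv,(3,140,50),(17,255,255));ys,xs=np.where(m>0);px=np.c_[xs,ys];P=bydepth(d,px);k=abs(P[:,2]-.1955)<.004
q=onplane(d,px[k],.196)[:,:2]*1000-O;x,y=q@ex,q@ey
print(k.sum(),np.percentile(x,[1,99]),np.percentile(y,[1,99]),'centre x',np.mean(np.percentile(x,[1,99])),'release x was -139.3')
```

```text
612 [-151.16270673 -132.22079228] [-11.89589002   9.35361993] centre x -141.69174950428294 release x was -139.3
```

```bash
python3 -c "
from bench import job
print(job.hand_in())"
```

```text
the job is handed in; nothing more can be done
None
```

The blue tray is on the third pair of rails, the pair marked by the collar at 150 mm. I pressed it on the buffer at about 10 N for over half a second and released it. It lies flat, about 2 mm back from where I pressed it (roughly 1 mm off the buffer) after the spring rebounded, and the job is handed in at about 20 s of robot time.

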